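# Line up the spring barrels and hold the clip open

## Task

Get the next strike train ready on the bench: stand the two loose brass spring barrels upright on the low wooden shelf with the one already there, so that the three make one neat row along the scribed line, with less than a finger's width (about 15 mm) between neighbours. Then take the clip's upright peg and draw its slide out against the spring until the pointer stands opposite the brass rider, so that the strike rack is free, and finish while still holding the slide there with the gripper. Leave the other things on the bench where they are.

Things in the scene. Friction and masses are not known exactly. Their poses are not given: they have to be found in the camera images.
- shelf: low pearwood shelf, a fixed board 90 mm (its x) by 220 mm (its y) whose top is 24 mm above the bench; origin at the bench surface under its centre; z up. A dark line is scribed along its whole length (its y axis) at its x = 0. Nothing stands up from it but the barrels
- barrel_a: brass spring barrel already standing on the shelf's scribed line: a drum 40 mm in diameter with a toothed rim 50 mm in diameter over the teeth and 5 mm thick at its foot, 45 mm high, plus a steel arbor stub 9 mm across standing 12 mm above the drum (57 mm in all), about 0.2 kg; origin at the centre of its underside, z up along the arbor. Loose, anywhere within 45 mm of the shelf's middle along the line, so there may be room on one side only for more
- barrel_b: an identical loose spring barrel, standing upright on the bench in front of the shelf; origin at the centre of its underside
- barrel_c: an identical loose spring barrel, standing upright on the bench in front of the shelf; origin at the centre of its underside
- clip: fixed spring clip: a dark steel base 280 mm (x from -130 to +150) by 84 mm (its y), 16 mm high, with a fixed jaw and an upright toothed brass strike rack at its far end, rising to about 93 mm; origin at the bench surface below the slide's middle line; z up. Its slide pulls out along the clip's -x, away from the rack. Two low guide rails (top 26 mm above the bench) flank the slide
- pull (a joint): how far the clip's slide is pulled out along the clip's -x, m: 0 = home (jaw on the rack), stop at 0.060. A spring always draws it home: about 5 N at home, growing by 1.2 N per 10 mm (10 N at 40 mm); let go, it snaps home
- peg (a point): centre of the top of the slide's upright round steel peg, 16 mm in diameter, which stands 49 mm above the slide's top (slide top 31 mm, peg top 80 mm above the bench); it moves with the slide and starts 50 mm from the clip's origin along the clip's -x. The slide's bulky moving jaw (top 51 mm above the bench) begins 97 mm behind the peg
- pointer (a point): outer tip of the slide's pointer, a 3 mm wide steel finger that sticks out sideways to the clip's +y, 65 mm from the peg toward the rack; moves with the slide
- rider: small fixed brass rider, 6 mm (x) by 12 mm by 18 mm high (top 34 mm above the bench), on the clip base's +y edge: the mark. Its axes are parallel to the clip's; origin at the centre of its underside. The slide is at the mark when pointer and rider have the same position along the clip's x (25 to 45 mm of pull, differs each time)
- bell: bystander among the barrels: smooth domed brass bell, 54 mm across, 37 mm high, no teeth; origin under its centre
- oil_cup: bystander among the barrels: glass oil cup with wooden foot (42 mm across) and steel lid, 36 mm high; origin under its centre
- bench_block: bystander: black iron bench block, 65 x 65 x 32 mm, 0.95 kg, between shelf and clip; origin under its centre
- screwdriver: bystander: small screwdriver, 150 mm long, lying on the bench near the robot's right; origin somewhere along its length
Mind the look-alikes: they are no part of the job. Leave any purple look-alike of the barrel_a alone. What is shaped like the barrel_b but turquoise is not meant.

How it is judged (in metres and radians):
On the way, in this order (a step that is already met when the one before it is completed fails the run):
1. the three barrels stand let go in one row on the shelf (x of barrel_a in the frame of shelf between -0.012 and 0.012 m and z of barrel_a in the frame of shelf between 0.02 and 0.028 m and angle between each of barrel_a, barrel_b, barrel_c's own z axis and vertical below 0.12 rad and linear speed of each of barrel_a, barrel_b, barrel_c below 0.02 m/s and contact force between the arm and barrel_a below 0.3 N and x of barrel_b in the frame of shelf between -0.012 and 0.012 m and z of barrel_b in the frame of shelf between 0.02 and 0.028 m and contact force between the arm and barrel_b below 0.3 N and x of barrel_c in the frame of shelf between -0.012 and 0.012 m and z of barrel_c in the frame of shelf between 0.02 and 0.028 m and contact force between the arm and barrel_c below 0.3 N and ((horizontal distance between barrel_a and barrel_b below 0.066 m and horizontal distance between barrel_b and barrel_c below 0.066 m) or (horizontal distance between barrel_a and barrel_b below 0.066 m and horizontal distance between barrel_a and barrel_c below 0.066 m) or horizontal distance between each of barrel_a, barrel_b and barrel_c below 0.066 m)), for 0.2 s.
2. the slide is held at the mark (x of pointer in the frame of rider between -0.005 and 0.005 m and velocity of joint pull between -0.02 and 0.02 m/s and contact force between the fingers and pull above 2 N and contact force between each of barrel_a, barrel_b, barrel_c and pull below 0.3 N), for 0.3 s.
At the end, for the whole second after the job is handed in: Three barrels upright (0.12 rad), at rest and untouched on the shelf, centres within 12 mm of the scribed line, neighbours within 66 mm centre to centre; fingers hold the slide still (over 2 N), pointer within 5 mm of the rider along the clip's x (all of step 1 and all of step 2); the arm keeps its last pose, push and grip.
It fails at once if the bell is shifted or tipped (distance of bell from where it was at the start of the episode above 0.03 m or angle between bell's own z axis and vertical above 0.3 rad).
It fails at once if the oil cup is shifted or tipped (distance of oil_cup from where it was at the start of the episode above 0.03 m or angle between oil_cup's own z axis and vertical above 0.3 rad).
It fails at once if the bench block is shifted or tipped (distance of bench_block from where it was at the start of the episode above 0.03 m or angle between bench_block's own z axis and vertical above 0.3 rad).
It fails at once if the screwdriver is shifted (distance of screwdriver from where it was at the start of the episode above 0.03 m).
It also fails if it takes over 72 s, if anything falls off the work surface, if the arm or the gripper's body presses on something with over 40 N, if the wrist force passes 120 N, or if a joint passes its speed limit or range.

## Robot

A 6-joint arm with a two-finger parallel gripper is mounted at the origin on the work surface. World frame = base frame: x ahead of the robot, y to its left, z up, the work surface at z = 0. Lengths are in m, angles in degrees, forces in N, time in s.
With the tool pointing down it reaches from about 0.375 to 0.925 m from the base axis. Payload 5.7 kg.
Tool frame: the origin (TCP) lies at the very end of the fingers, on their centre line; the grasp point (between the pads) lies 19 mm behind it; z points along the fingers, y is the line along which they close (so a half turn about z gives the same grasp; the last joint's range is limited). The gripper opens to 85 mm and grips with 20 to 120 N. Pads are 22 mm wide; open, the fingers measure 114 mm over their backs; the gripper's body (76 mm by 85 mm) begins 54 mm behind the grasp point. The pads swing forward as they close: fully open they stand 13 mm farther back than shut.
Start: joints at [57.691, 20.558, 86.54, -0, 72.909, -6.595], TCP at [0.26, 0.541, 0.231] pointing down, gripper open.
Joint ranges: [-170.27, 170.27], [-57.76, 135], [12.27, 136.19], [-55.21, 235.2], [11.17, 155.16], [-170.74, 170.74]. Speed limits (degrees/s): [136.94, 136.94, 180, 180, 180, 180].

## Interface

Orientations are given as a 3x3 rotation matrix whose columns are the frame's x, y, z axes.
In Python, from workcell import * gives the robot as it stands. Calls block until the motion is done:
- move_ptp(position, orientation): joint-space move of the TCP to a pose.
- servo_line(position, attitude=None, v=0.15, until_force=None): straight line of the TCP; attitude=None keeps the orientation; v is the mean speed in m/s. With until_force (N) it stops when the force on the tool has changed by that much, and returns True; else False.
- move_joints(angles): joint-space move.
- let_go() and grab(newtons=None): open the fingers fully, or close them until they stop; newtons is the grip in N (None keeps the last).
- pause(seconds).
- solve_ik(position, orientation): joint angles nearest the present ones, or None.
- capture(name): name is "side" or "top" or "wrist"; returns a dict with "img" (384x512x3 uint8, red, green, blue), "intrinsics" (3x3 intrinsics, pixels), "rvec" (rotation vector, rad) and "tvec" (3), from world to camera coordinates, as OpenCV has them. Camera axes: x right, y down, z forward; pixel columns grow to the right and rows downward; lengths in m; the calibration is good to about 2 mm. The wrist camera is an equidistant fisheye: a pixel r from the principal point sees the ray r / f radians off the axis. A picture is of the moment at which its call begins. There is no depth.
A pose or a line that the arm cannot do raises PlanningError and nothing moves.
- job_done(): hands the job in; it is judged then, once.
Trained networks look in a picture, given as the dict that the camera call returned (one of the last four; its "shot" number tells which), for a name from the list of things; names that differ only in an ending like _2 or _b are one class to them, and where a whole thing is asked for, a point or a joint stands for the part that bears it (a point fixed in the world has none). Each returns a list of dicts, best first, with "score" (0 to 1); they miss things now and then, are a little off and sometimes report something else, mostly with a low value. They report only what shows in the picture. A call takes as long as a camera call. They do not tell look-alikes from the thing itself.
- trace(picture, thing): "region" (384x512 bool, what is visible of it) and "extent" ([left, top, width, height] in pixels, round what is visible of it).
Readings, each from a call of its own:
- current_time(): time.
- current_q(): joint angles.
- current_joint_vel(): joint speeds.
- current_joint_efforts(): joint torques, N m.
- current_tcp_pos(): TCP position.
- current_tool_rot(): TCP orientation.
- current_force(): force on the tool from outside, world axes, zero at the start.
- current_wrist_torque(): the same for the moment, N m.
- current_grip_width(): finger opening in m.
- current_grip_force(): force on a finger pad.
Only numpy, scipy, OpenCV 4.12 (cv2) and the standard library are available. Lean on these libraries where they do the work, as an engineer would, in place of code of your own. Each camera call takes 0.05 s, during which the arm holds its last target. There are 200 camera calls.

## Working session

There is one attempt and no reset: what is moved stays moved. The work goes in short steps, each a Python script; the robot and the scene stay as the last script left them, time stands still between calls to the robot, and variables do not carry over. Pictures are saved under pics/ and viewed, at most 10 in all, crops included, and the job is handed in when it is done.

```bash
mkdir -p pics; cat > h.py <<'E'
from workcell import *
import numpy as np, cv2
def save(p,n): cv2.imwrite('pics/'+n+'.png',cv2.cvtColor(p['img'] if isinstance(p,dict) else p,cv2.COLOR_RGB2BGR))
def ray(p,uv):
    K=np.array(p['intrinsics']);R=cv2.Rodrigues(np.array(p['rvec'],float))[0];t=np.array(p['tvec'],float).ravel()
    x=(uv[0]-K[0,2])/K[0,0];y=(uv[1]-K[1,2])/K[1,1]
    return -R.T@t,R.T@np.array([x,y,1.])
def onz(p,uv,z):
    o,d=ray(p,uv);return o+d*(z-o[2])/d[2]
def proj(p,X):
    return cv2.projectPoints(np.array(X,float).reshape(-1,3),np.array(p['rvec'],float),np.array(p['tvec'],float),np.array(p['intrinsics'],float),None)[0].reshape(-1,2)
E
python3 - <<'E'
from h import *
t=capture('top');s=capture('side');save(t,'t0');save(s,'s0')
for n,p in(('top',t),('side',s)):
    o,d=ray(p,(256,192));print(n,o.round(3),d.round(2),p['intrinsics'][0][0])
    for k in ['barrel_a','shelf','clip','peg','pointer','rider','bell','oil_cup','bench_block','screwdriver']:
        for r in trace(p,k)[:5]:
            m=np.argwhere(r['region']);print(k,round(r['score'],2),r['extent'],m.mean(0)[::-1].round(1) if len(m) else '')
E
```

```text
top [0.419 0.004 0.955] [ 0.08  0.   -1.  ] 376.998677676554
barrel_a 0.88 [278.3, 232.2, 18.7, 19.9] [288.5 240.7]
barrel_a 0.72 [260.0, 193.9, 20.0, 17.9] [269.7 203.5]
barrel_a 0.6 [198.7, 100.4, 18.9, 23.1] [206.6 111.4]
barrel_a 0.53 [168.6, 141.1, 24.6, 20.0] [182.5 150.4]
shelf 0.85 [132.7, 134.7, 85.5, 37.7] [174.  152.1]
shelf 0.17 [260.7, 192.8, 19.5, 20.0] [269.5 204. ]
clip 0.62 [312.4, 89.5, 69.4, 115.9] [347.1 146.9]
peg 0.62 [341.1, 257.8, 28.2, 41.7] [356.4 282.8]
peg 0.48 [334.3, 120.8, 29.0, 57.0] [350. 148.]
peg 0.47 [169.5, 139.0, 26.2, 21.9] [182.5 150.4]
pointer 0.64 [334.0, 121.5, 32.3, 55.3] [350.4 149.6]
bell 0.73 [145.0, 193.3, 18.3, 22.4] [153.1 205.2]
oil_cup 0.65 [218.6, 196.7, 23.7, 18.8] [229.6 204. ]
bench_block 0.65 [242.6, 104.8, 28.7, 26.7] [256.5 116.5]
bench_block 0.54 [130.8, 136.4, 86.2, 32.2] [173.9 152.5]
screwdriver 0.65 [336.9, 245.4, 33.2, 53.3] [353.8 278.4]
screwdriver 0.42 [171.0, 141.1, 25.4, 18.5] [182.3 150.1]
screwdriver 0.31 [261.8, 194.1, 18.5, 19.2] [269.7 203.3]
side [ 0.19  -0.621  0.754] [ 0.34  0.66 -0.67] 410.0161746083594
ba
[... 156 characters left out ...]
162.5]
barrel_a 0.53 [289.5, 159.1, 15.7, 21.2] [299.4 170.1]
shelf 0.57 [222.4, 141.4, 65.7, 51.2] [254.8 168.1]
clip 0.7 [289.3, 233.4, 112.8, 100.2] [343.5 279.4]
clip 0.39 [187.1, 312.7, 46.5, 53.7] [204.4 344.3]
peg 0.69 [321.4, 248.5, 50.5, 48.8] [344.4 273.6]
pointer 0.61 [317.5, 249.1, 54.6, 52.1] [344.5 273. ]
rider 0.66 [321.9, 247.8, 46.9, 51.7] [344.9 272.4]
rider 0.4 [323.1, 264.9, 8.1, 5.6] [326.3 268.2]
bell 0.71 [194.6, 164.2, 15.7, 13.0] [202.7 169.1]
oil_cup 0.65 [223.0, 200.2, 18.1, 20.7] [231.5 210.4]
bench_block 0.87 [302.9, 187.1, 30.9, 26.5] [318.8 199.8]
screwdriver 0.74 [224.5, 142.0, 62.9, 52.6] [254.4 168.1]
screwdriver 0.72 [186.1, 306.1, 52.5, 63.3] [204.1 344.7]
```

```bash
python3 - <<'E'
import cv2
t=cv2.imread('pics/t0.png');s=cv2.imread('pics/s0.png')
c=t[80:310,120:390];cv2.imwrite('pics/t0c.png',cv2.resize(c,None,fx=2.6,fy=2.6,interpolation=cv2.INTER_CUBIC))
c=s[130:380,180:410];cv2.imwrite('pics/s0c.png',cv2.resize(c,None,fx=2.4,fy=2.4,interpolation=cv2.INTER_CUBIC))
E
```

```text
(no output)
```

View pics/t0c.png

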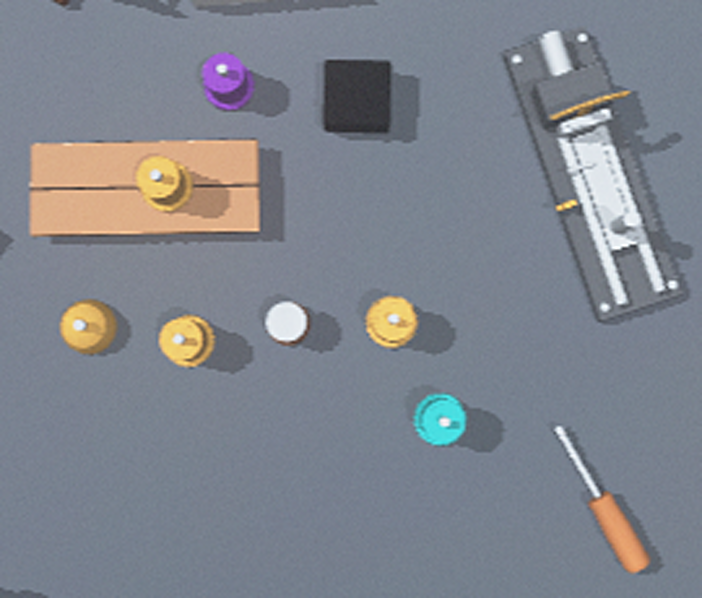

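View pics/s0c.png

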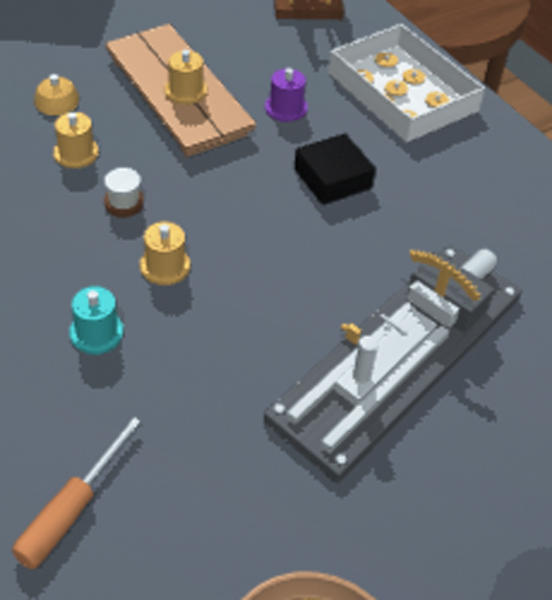

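Top crop: the brass toothed barrels are at full-image pixels (192,211) and (271,204). The one on the shelf line is at (183,150). Look-alikes to avoid are the bell (154,205, smooth dome), purple (207,111), turquoise (289,241) and the oil cup (230,204). In the side crop both brass drums show a toothed rim and an arbor, so these are b and c. Next I'll fit the poses.

```bash
cat >> h.py <<'E'
A=np.linspace(0,2*np.pi,48,endpoint=False)
def ring(x,y,r,z): return np.c_[x+r*np.cos(A),y+r*np.sin(A),0*A+z]
def sil(p,x,y,z0):
    S=8;m=np.zeros((384*S,512*S),np.uint8)
    for r,a,b in((.0245,0,.005),(.02,0,.045),(.0045,.045,.057)):
        q=proj(p,np.r_[ring(x,y,r,z0+a),ring(x,y,r,z0+b)])
        cv2.fillConvexPoly(m,cv2.convexHull(np.round((q+.5)*S).astype(np.int32)),255)
    return cv2.resize(m,(512,384),interpolation=cv2.INTER_AREA)/255.
def gold(p):
    h=cv2.cvtColor(p['img'],cv2.COLOR_RGB2HSV)
    return ((h[...,0]>14)&(h[...,0]<30)&(h[...,1]>110)&(h[...,2]>70))
def fit(p,g,x0,z0):
    """match model silhouette to gold mask near x0"""
    from scipy.optimize import minimize
    c=proj(p,[*x0,z0+.025])[0].astype(int);w=np.zeros(g.shape,bool);w[c[1]-24:c[1]+24,c[0]-24:c[0]+24]=1
    n,l=cv2.connectedComponents((g&w).astype(np.uint8));n0=max(range(1,n),key=lambda i:(l==i).sum());G=(l==n0).astype(float)
    r=minimize(lambda q:np.abs(sil(p,*q,z0)-G).sum(),x0,method='Nelder-Mead',options=dict(initial_simplex=np.array(x0)+[[0,0],[.01,0],[0,.01]],xatol=1e-4))
    return r.x,r.fun,G.sum()
E
python3 - <<'E'
from h import *
t=capture('top');s=capture('side')
# shelf
h=cv2.cvtColor(t['img'],cv2.COLOR_RGB2HSV);box=np.zeros(h.shape[:2],bool);box[125:180,125:230]=1
w=((h[...,0]<25)&(h[...,1]>60)&(h[...,2]>120)&box).astype(np.uint8)
w=cv2.morphologyEx(w,cv2.MORPH_CLOSE,np.ones((5,5)))
c=max(cv2.findContours(w,0,1)[0],key=cv2.contourArea)
r=cv2.minAreaRect(c);P=np.array([onz(t,q,.024) for q in cv2.boxPoints(r)]);print('shelf',P.round(4).tolist(),P.mean(0).round(4),np.linalg.norm(np.diff(P,axis=0),axis=1).round(4))
# line ends (crop picks)
for q in [(131.7,152),(219.4,152)]: print('line',onz(t,q,.024).round(4))
for n,uv,z in(('a',(183,150.5),.024),('b',(191,211),0),('c',(271,204),0)):
    x0=onz(t,uv,z+.03)[:2]
    for p in(t,s): print(n,*[np.round(v,4) for v in fit(p,gold(p),x0,z)])
f=lambda a:[a[0]/2.6+120,a[1]/2.6+80]
for n,q,z in(('corn',(503,52),.016),('corn',(592,30),.016),('corn',(688,295),.016),('corn',(606,322),.016),('rider',(566,206),.034),('peg',(617,222),.08),('ptr',(570,172),.031)): print(n,onz(t,f(q),z).round(4))
g=lambda a:[a[0]/2.4+180,a[1]/2.4+130]
for n,q,z in(('rider',(350,327),.034),('peg',(369,343),.08),('ptr',(381,315),.031)): print('side',n,onz(s,g(q),z).round(4))
c=t['img'][85:210,305:390];save(cv2.resize(c,None,fx=4.7,fy=4.7,interpolation=cv2.INTER_CUBIC),'clipT')
c=s['img'][225:335,285:405];save(cv2.resize(c,None,fx=5.4,fy=5.4,interpolation=cv2.INTER_CUBIC),'clipS')
a=cv2.imread('pics/clipT.png');b=cv2.imread('pics/clipS.png');b=cv2.resize(b,(390,int(b.shape[0]*390/b.shape[1])))
E
```

```text
shelf [[0.6461, 0.3175, 0.024], [0.6461, 0.097, 0.024], [0.5568, 0.0961, 0.024], [0.5565, 0.3146, 0.024]] [0.6014 0.2063 0.024 ] [0.2205 0.0894 0.2185]
line [0.6026 0.3159 0.024 ]
line [0.5983 0.0957 0.024 ]
a [0.6024 0.1853] 53.4784 332.0
a [0.6011 0.1838] 36.3686 304.0
b [0.4535 0.1683] 57.6824 273.0
b [0.4546 0.1687] 250.6902 518.0
c [ 0.469 -0.029] 36.949 267.0
c [ 0.4692 -0.0291] 58.2667 385.0
corn [ 0.7298 -0.1452  0.016 ]
corn [ 0.7502 -0.2333  0.016 ]
corn [ 0.4872 -0.3141  0.016 ]
corn [ 0.4628 -0.2347  0.016 ]
rider [ 0.5726 -0.197   0.034 ]
peg [ 0.5495 -0.2322  0.08  ]
ptr [ 0.6058 -0.2028  0.031 ]
side rider [ 0.5742 -0.1989  0.034 ]
side peg [ 0.5544 -0.247   0.08  ]
side ptr [ 0.6089 -0.1987  0.031 ]
```

View pics/clipT.png

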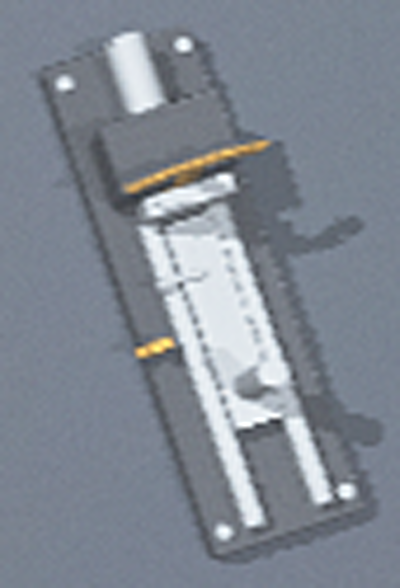

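View pics/clipS.png

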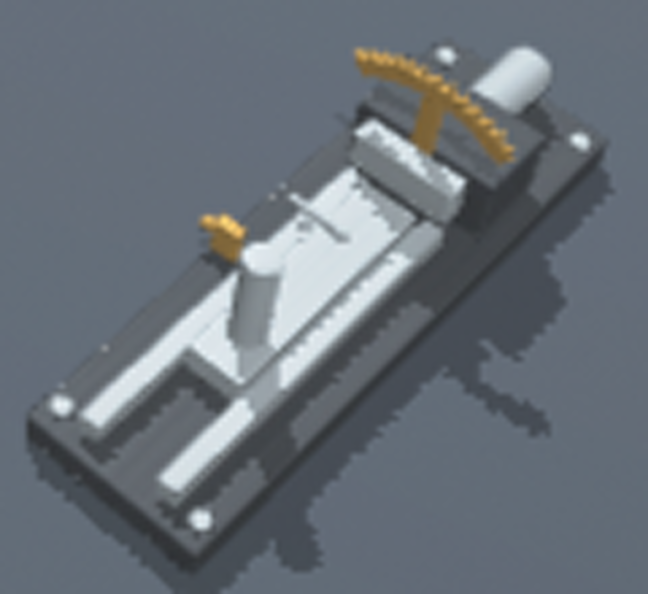

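```bash
cat >> h.py <<'E'
def down(ax,ay):
    """tool down, closing line along (ax,ay); half turn chosen for the smaller last joint"""
    y=np.array([ax,ay,0.])/np.hypot(ax,ay);z=np.array([0,0,-1.])
    return np.c_[np.cross(y,z),y,z]
def best(pos,ax,ay):
    o=[]
    for s in(1,-1):
        R=down(s*ax,s*ay);q=solve_ik(pos,R)
        if q is not None:o.append((np.abs(np.array(q)-current_q()).max(),s,R))
    return min(o,key=lambda v:v[0])[2]
E
cat > carry.py <<'E'
from h import *
def carry(src,dst,H=.145):
    R=best([*src,H],1,-.01)
    move_ptp([*src,H],R); servo_line([*src,.014],v=.12); grab(40); print('w',current_grip_width(),current_grip_force())
    servo_line([*src,H],v=.2); print('w',current_grip_width())
    servo_line([*dst,H],v=.25); servo_line([*dst,.05],v=.15)
    print('touch',servo_line([*dst,.034],v=.03,until_force=4),current_tcp_pos())
    let_go(); servo_line([*dst,H],v=.2); print(current_time())
E
python3 - <<'E'
from carry import *
carry((.454,.1685),(.6025,.2425))
t=capture('top');s=capture('side');save(t,'t1');save(s,'s1')
E
```

```text
w 0.039035979367012946 39.74764823913574
w 0.038896821107787895
touch True [0.60302037 0.24265216 0.03816533]
8.5667
```

```bash
python3 - <<'E'
from carry import *
carry((.469,-.029),(.6005,.1265))
move_ptp([.52,-.05,.25],best([.52,-.05,.25],.952,.307))
t=capture('top');s=capture('side')
for p in(t,s):
    for x0 in((.6025,.2425),(.602,.1845),(.6005,.1265)): print(*[np.round(v,4) for v in fit(p,gold(p),x0,.024)])
c=s['img'][120:230,180:340];save(cv2.resize(c,None,fx=4,fy=4,interpolation=cv2.INTER_CUBIC),'s2')
E
```

```text
w 0.03914820893212633 39.69359278678894
w 0.0392121743211679
touch True [0.6010269  0.12659624 0.03817714]
15.7667
[0.6031 0.2424] 62.2863 324.0
[0.602  0.1852] 41.3725 345.0
[0.6011 0.1266] 57.3882 309.0
[0.5837 0.2044] 290.1294 371.0
[0.6007 0.1289] 332.0627 592.0
[0.5998 0.1267] 291.9255 587.0
```

View pics/s2.png

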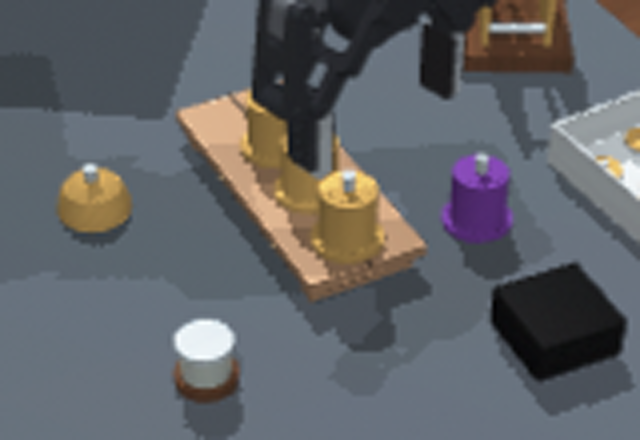

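The row is good: spacings are 57 and 59 mm, all three are upright on the line, and nothing else was disturbed. Next is the peg.

```bash
python3 - <<'E'
from h import *
u=np.array([.952,.307]);u/=np.linalg.norm(u)
P=np.array([.553,-.2483]);R=best([*P,.16],*u)
move_ptp([*P,.16],R); print(servo_line([*P,.043],v=.1,until_force=8),current_tcp_pos())
grab(60); print('w',current_grip_width(),current_grip_force(),current_tcp_pos(),current_force())
T=P-u*.030
servo_line([*T,.043],v=.03); pause(.3)
print(current_tcp_pos(),current_force(),current_grip_width(),current_time())
t=capture('top');s=capture('side');w=capture('wrist')
a=cv2.resize(t['img'][85:210,305:390],None,fx=4.7,fy=4.7,interpolation=cv2.INTER_CUBIC)
b=cv2.resize(s['img'][225:335,285:370],None,fx=4.7,fy=5.345,interpolation=cv2.INTER_CUBIC)
save(np.hstack([a,cv2.resize(b,(399,a.shape[0]))]),'pull1');save(w,'w1')
for n in('top','side'):
    p={'top':t,'side':s}[n];print(n,[(round(r['score'],2),np.argwhere(r['region']).mean(0)[::-1].round(1)) for r in trace(p,'rider')[:3]])
E
```

```text
False [ 0.55354446 -0.24860392  0.04368975]
w 0.01468066052204838 58.585742712020874 [ 0.55408636 -0.24804109  0.04329894] [4.59718246 2.83341058 1.32847687]
[ 0.52613838 -0.25679076  0.0432844 ] [6.55300184 5.94824837 0.06883647] 0.014650553893353032 21.05
top []
side []
```

View pics/pull1.png

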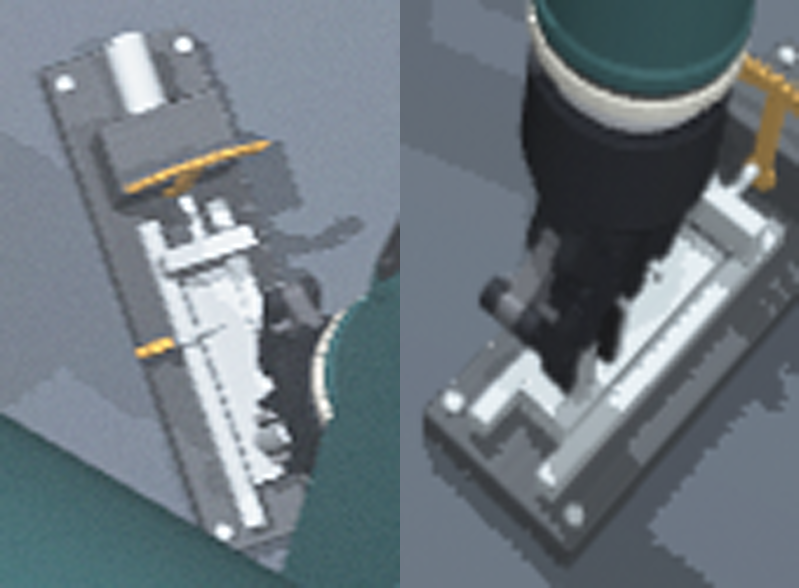

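View pics/w1.png

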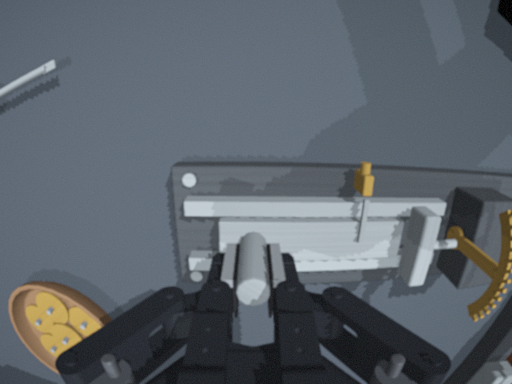

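Top view: the pointer at crop (180–225, 340–326) lies on the line of the rider at (155,347). The wrist view has the rider at (364,180) and the pointer at (363,200)–(360,240), so the slide is near the mark. I'll check it numerically.

```bash
python3 - <<'E'
from h import *
u=np.array([.952,.307]);u/=np.linalg.norm(u);v=np.array([-u[1],u[0]])
w=capture('wrist');t=capture('top')
def wz(uv,z):
    K=np.array(w['intrinsics']);R=cv2.Rodrigues(np.array(w['rvec'],float))[0];tt=np.array(w['tvec'],float).ravel()
    d=np.array([(uv[0]-K[0,2])/K[0,0],(uv[1]-K[1,2])/K[1,1]]);r=np.hypot(*d)
    d=R.T@np.r_[d/r*np.sin(r),np.cos(r)];o=-R.T@tt;return (o+d*(z-o[2])/d[2])[:2]
uv=lambda X:(round(X@u*1000,1),round(X@v*1000,1))
g=lambda a:[a[0]/4.7+305,a[1]/4.7+85]
for z in(.031,.034,.038): print(z,'ptr wrist',uv(wz((363,203),z)),uv(wz((360.5,238),z)),'top',uv(onz(t,g((181,342)),z)[:2]),uv(onz(t,g((225,325)),z)[:2]))
G=gold(t);m=np.argwhere(G[155:163,332:344])+[155,332];print('rider top',len(m),[uv(onz(t,m.mean(0)[::-1],z)[:2]) for z in(.025,.03,.034)])
G=gold(w);m=np.argwhere(G[155:200,345:385])+[155,345];print('rider wrist px',m.min(0),m.max(0),m.mean(0))
print('wrist base/top',uv(wz((364,195),.016)),uv(wz((366,165),.034)))
c=w['img'][140:260,310:410];save(cv2.resize(c,None,fx=5,fy=5,interpolation=cv2.INTER_CUBIC),'w2')
E
```

```text
0.031 ptr wrist (np.float64(486.5), np.float64(-379.4)) (np.float64(488.2), np.float64(-402.2)) top (np.float64(483.5), np.float64(-378.9)) (np.float64(484.5), np.float64(-403.9))
0.034 ptr wrist (np.float64(485.2), np.float64(-378.3)) (np.float64(486.9), np.float64(-400.6)) top (np.float64(483.3), np.float64(-378.0)) (np.float64(484.2), np.float64(-403.0))
0.038 ptr wrist (np.float64(483.6), np.float64(-376.9)) (np.float64(485.2), np.float64(-398.5)) top (np.float64(482.9), np.float64(-376.9)) (np.float64(483.9), np.float64(-401.8))
rider top 17 [(np.float64(487.1), np.float64(-365.2)), (np.float64(486.7), np.float64(-363.9)), (np.float64(486.3), np.float64(-362.9))]
rider wrist px [163 354] [195 373] [179.59830867 363.8858351 ]
wrist base/top (np.float64(492.8), np.float64(-379.6)) (np.float64(484.5), np.float64(-356.2))
```

View pics/w2.png

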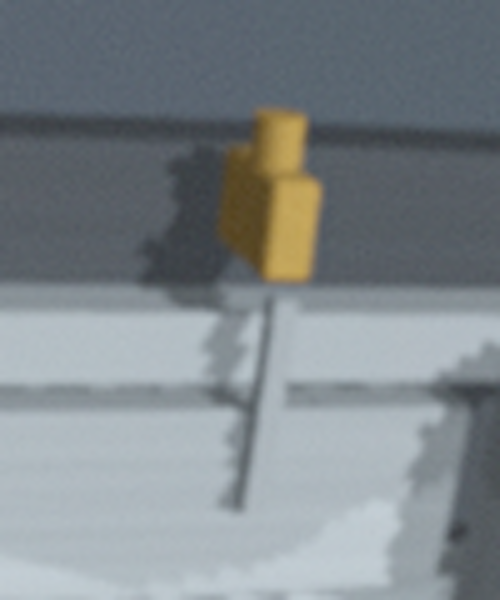

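Two views put the pointer about 1–2 mm past the rider, on the pulled side, so I'll ease it back 1 mm and hand in.

```bash
python3 - <<'E'
from h import *
u=np.array([.952,.307]);u/=np.linalg.norm(u)
T=np.array([.553,-.2483])-u*.029
servo_line([*T,.043],v=.02); pause(.5); print(current_tcp_pos(),current_grip_force(),current_time())
print(job_done())
E
```

```text
[ 0.52720025 -0.25645322  0.04330532] 58.60205411911011 22.15
the job is handed in; nothing more can be done
None
```

I handed the job in at 22 s: the three brass barrels stand in one row on the scribed line (57 and 59 mm between centres), and the gripper is holding the slide with the pointer within about 2 mm of the rider by camera measurement; the verdict itself was not shown.

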